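# Shut the rice cooker and press its cook lever

### The arm

A 7-joint arm with a two-finger parallel gripper is mounted at the origin on the work surface. World frame = base frame: x ahead of the robot, y to its left, z up, the work surface at z = 0. Lengths are in m, angles in rad, forces in N, time in s.
With the tool pointing down it reaches from about 0.4 to 0.875 m from the base axis. Payload 19.3 kg.
Tool frame: the origin (TCP) lies midway between the tips of the shut fingers; the grasp point (between the pads) lies 19 mm behind it; x points along the fingers, y is the direction in which the jaws open and shut, and the axes are right-handed (so a half turn about x gives the same grasp; the last joint's range is limited). The gripper opens to 85 mm and grips with 20 to 120 N. Pads are 22 mm wide; open, the fingers measure 114 mm over their backs; the gripper's body (76 mm by 85 mm) begins 54 mm behind the grasp point. The pads swing forward as they close: fully open they stand 13 mm farther back than shut.
Start: joints at [-1.28, 0.521, -0.036, 1.599, 0.021, 1.021, -0.113], TCP at [0.221, 0.585, 0.195] pointing down, gripper open.
Joint ranges: [-2.91, 2.91], [-0.3, 2.13], [-1.5, 1.42], [0.17, 2.43], [-1.26, 4.41], [0.16, 1.93], [-2.52, 2.52]. Speed limits (rad/s): [1.89, 1.89, 2.39, 2.39, 3.01, 3.01, 3.01].

### API

Orientations are given as [roll, pitch, yaw] about the fixed x, y, z axes, in that order (R = Rz(yaw) Ry(pitch) Rx(roll)).
In Python, from workcell import bot gives the robot as it stands. The module is installed in compiled form; this text tells all that it offers.
- The arm moves only by the tool servo_tool, never from a script. Its argument "targets" is a list of rows, each an object of numbers: "x", "y", "z": the shift along the tool's x, y, z as a fraction of full scale; "wx", "wy", "wz": the turn, a rotation vector about the tool's x, y, z as a fraction of full scale. A call has 1 to 12 rows; each row is the pose to reach, as a shift and turn from the pose measured when the call began, along the tool's axes at that moment, turning the shorter way round; what a row does not reach only later rows make up. Full scale, the value 1, is 40 cm for a shift and 360 degrees for a turn. A row lasts 1/8 s, in which the tool goes at most 62.5 mm and 10.7 degrees, less where a joint would pass 70% of its speed; a pose out of reach is approached as far as the arm can. A call with a number of a shift or a turn outside -1 to 1 is refused whole. A call with a gripper value outside its range is refused whole. "grip" is the gripper command: -1 is shut, 1 is fully open, values between are in proportion, set as the call begins (left out, the last holds). The fingers move at their own pace and stop on an object; "squeeze" is the grip in N (left out, the last holds). Time passes only in rows, so rows that repeat a pose let the fingers close. It gives the time, the measured TCP pose, the force and the opening at its end, in the units of the state.
- bot.observe(): the state, without advancing time (a new reading comes with each control period).
- bot.grab_frame(name): name is "scene" or "top"; returns (picture, depth): 384x512x3 uint8, red, green, blue; 384x512 float32, m along the optical axis (not along the pixel's ray), 0 where there is no reading.
- bot.get_calibration(name): a dict with "intrinsics" (3x3 intrinsics, pixels), "R" (3x3) and "t" (3): a world point X has camera coordinates R X + t. Camera axes: x right, y down, z forward; pixel columns grow to the right and rows downward; lengths in m; the calibration is good to about 2 mm. A picture is of the moment at which its call begins. get_calibration takes no time and is no camera call.
- bot.job_done(): hands the job in, once; it reports no verdict.
Trained networks look in the newest picture that a camera, given by its name, has taken for a name from the list of things; names that differ only in an ending like _2 or _b are one class to them, and where a whole thing is asked for, a point or a joint stands for the part that bears it (a point fixed in the world has none). Each returns a list of dicts, best first, with "confidence" (0 to 1); they miss things now and then, are a little off and sometimes report something else, mostly with a low value. They report only what shows in the picture. A call takes as long as a camera call.
- bot.trace(camera, target): "mask" (384x512 bool, what is visible of it) and "pixel" ([column, row] in pixels, amid what is visible of it).
The state is a dict: "clock": time; "qpos": joint angles; "qd": joint speeds; "joint_efforts": joint torques, N m; "position": TCP position; "tool_rot": TCP orientation; "force": force on the tool from outside, world axes, zero at the start; "moment": the same for the moment, N m; "grip_width": finger opening in m.
Only numpy, scipy, OpenCV 4.12 (cv2) and the standard library are available. Lean on these libraries where they do the work, as an engineer would, in place of code of your own. Each camera call takes 0.05 s, during which the arm holds its last target. There are 200 camera calls.

### The job

The eggs are in the rice cooker: swing its lid right down until it sits flush on the rim all round, then push the cook lever on its front all the way down so that it stays down. Leave the cooker standing where it is and do not disturb the other kitchen things.

Things in the scene. Friction and masses are not known exactly. Their poses are not given: they have to be found in the camera images.
- cooker: Jar-type rice cooker, off-white, loose on rubber feet, 3.3 kg. Origin: centre of its underside; z up; its front (lever, lid lip) faces its own -x, lid hinge at the back. Round body 200 mm across (234 over the side grips), rim 148 mm high; front panel 92 wide, 16 to 110 high, its face at x -112; hinge housing to x +117. Three eggs lie on a tray inside, below the rim: leave them.
- cooker_lid (a joint): Angle of the cooker's hinged lid, rad: 0 = shut, lid rim on body rim; grows as it opens, 1.5 at most; starts at 0.9 to 1.35. Hinge axis level, along the cooker's y, 112 mm behind its centre, 148 mm high. Stiff friction hinge: the lid stays wherever it is left and takes 1 to 5 N at its free edge to swing down; no catch.
- lid_hinge (a point): Middle of the lid's hinge axis, turning with the lid. Shut, its axes are the cooker's; the lid runs along its -x, its outer (top) side is +z. The lid is a round shell 205 mm across, centred 112 mm from the hinge, 42 mm thick, top flat within 80 mm of its centre.
- lid_top (a point): Point on the lid's flat outer (top) side, 170 mm from the hinge axis, mid-width; axes as lid_hinge. Shut, it is 190 mm above the counter. At the free front edge a lip 70 mm wide and 20 mm thick reaches 242 mm from the hinge; shut, it overhangs the front panel by 18 mm, 149 to 169 mm high.
- cook_lever (a joint): Angle of the cook lever, rad: 0 = up (off), where it starts; 0.40 = fully down (cook), at its stop. Sprung: a push down on lever_top meets 7 to 8 N at the start of the stroke, easing off to about 0.28, where it trips, snaps to its stop and stays down; let go earlier, it springs back up. Its pivot runs along the cooker's y, 106 mm in front of the centre, 60 mm high.
- lever_top (a point): Upper face of the lever's light grey paddle, 36 mm out from its pivot, mid-width; moves with it; axes as the cooker's at 0. Paddle 60 mm wide, 9 thick, ends 41 mm in front of the panel. It slopes up 0.2 rad to its tip at 0, down 0.2 rad at 0.40: this point drops 14 mm. The lid lip overhangs it: a hand straight down hits that; lean the tool 30 to 45 degrees, hand away from the cooker.
- kawali: Bystander: heavy aluminium kawali (round wok), 272 mm across the rim, 82 mm high, loop handles to 336 mm. Origin: centre of its underside.
- glass_lid: Bystander: domed glass lid, 248 mm across, lying flat, steel knob on top to 58 mm. Origin: centre of its underside.
- dish: Bystander: brown ceramic dish, 164 mm across, 42 mm high. Origin: centre of its underside.
- strainer: Bystander: small steel strainer, cup 91 mm across, 37 mm high, thin handle reaching 180 mm along its y axis. Origin: centre of its underside.
- pinch_bowl: Bystander: lime silicone pinch bowl, 86 mm across, 34 mm high, beside the cooker. Origin: centre of its underside.
- measure: Bystander: pale plastic measuring cup, 68 mm across, 72 mm high. Origin: centre of its underside.
- rice_paddle: Bystander: flat wooden rice paddle, about 190 mm long, 8 mm thick. Origin: centre of its underside.

How it is judged:
On the way, in this order (a step that is already met when the one before it is completed fails the run):
1. the lid is down flush on the rim (value of joint cooker_lid below 0.03 rad), for 0.2 s.
2. the cook lever is fully down with the lid still shut (value of joint cook_lever above 0.37 rad and value of joint cooker_lid below 0.03 rad), for 0.3 s.
At the end, for the whole second after the job is handed in: The lid is within 0.03 rad of shut and the cook lever stays down past 0.37 rad; the cooker stands upright and at rest within 40 mm of where it stood, and each bystander lies within 40 mm of where it was (all of step 2 and distance of each of cooker, kawali, glass_lid, dish, strainer, pinch_bowl, measure, rice_paddle from where it was at the start of the episode below 0.04 m and angle between cooker's own z axis and vertical below 0.06 rad and linear speed of cooker below 0.02 m/s); the robot touches nothing.
It fails at once if the cooker is shoved more than 40 mm or tipped more than 0.15 rad (distance of cooker from where it was at the start of the episode above 0.04 m or angle between cooker's own z axis and vertical above 0.15 rad).
It fails at once if another kitchen thing is moved more than 40 mm (distance of any of kawali, glass_lid, dish, strainer, pinch_bowl, measure, rice_paddle from where it was at the start of the episode above 0.04 m).
It also fails if it takes over 43 s, if anything falls off the work surface, if the arm or the gripper's body presses on something with over 40 N, if the wrist force passes 120 N, or if a joint passes its speed limit or range.

## Working session

There is one attempt and no reset: what is moved stays moved. The work goes in short steps, Python scripts to look and compute and a tool call to move; the robot and the scene stay as the last step left them, time stands still between calls to the robot, and variables do not carry over. Pictures are saved under pics/ and viewed, on a budget of 10 in all, crops included, one or two more only if the job needs it, and the job is handed in when it is done.

Besides the shell and the picture viewer there is one more tool, called after "Emit:" as name(argument=value, ...), one argument or row to a line, values as JSON. servo_tool: Moves the arm, as the interface text tells. Shift numbers are shares of 40 cm and turn numbers shares of 360 degrees, none past 1 either way. Its arguments: {"type":"object","properties":{"targets":{"type":"array"},"grip":{"type":"number"},"squeeze":{"type":"number"}},"required":["targets"]}

```bash
mkdir -p pics; cat > h.py <<'E'
import numpy as np, cv2
from workcell import bot
from scipy.spatial.transform import Rotation as Rn
def cloud(cam,depth):
    c=bot.get_calibration(cam);K=np.array(c["intrinsics"]);R=np.array(c["R"]);t=np.array(c["t"])
    v,u=np.mgrid[:384,:512]
    P=np.stack([(u-K[0,2])/K[0,0]*depth,(v-K[1,2])/K[1,1]*depth,depth],-1)
    P=(P-t)@R; P[depth<=0]=np.nan
    return P
E
python3 - <<'E'
from h import *
im={}
for c in("scene","top"):
    p,d=bot.grab_frame(c); np.savez(f"{c}0.npz",p=p,d=d); im[c]=p; P=cloud(c,d)
    for n in("cooker","cooker_lid","cook_lever","lever_top","pinch_bowl","dish","strainer","measure","kawali","glass_lid","rice_paddle"):
        try:
            for r in bot.trace(c,n)[:1]:
                m=r["mask"]; q=P[m]; q=q[~np.isnan(q[:,0])]
                np.save(f"m_{c}_{n}.npy",m)
                print(c,n,round(r["confidence"],2),np.round(r["pixel"]),m.sum(),np.round(np.median(q,0),3),np.round(np.percentile(q,2,0),3),np.round(np.percentile(q,98,0),3))
        except Exception as e: print(c,n,e)
    cv2.imwrite(f"pics/{c}0.png",cv2.resize(p[:,:,::-1],(800,600)))
s=bot.observe();print(s)
E
```

```text
scene cooker 0.66 [274. 186.] 4233 [0.532 0.097 0.124] [ 0.419 -0.015  0.037] [0.637 0.184 0.373]
scene cooker_lid 0.75 [290. 161.] 1123 [0.577 0.113 0.322] [ 0.452  0.082 -0.   ] [0.644 0.372 0.376]
scene cook_lever 0.61 [290. 163.] 1001 [0.582 0.11  0.326] [0.507 0.082 0.235] [0.645 0.189 0.376]
scene lever_top 0.64 [233. 203.] 133 [ 0.43 -0.01  0.07] [ 0.404 -0.035  0.065] [0.454 0.013 0.077]
scene pinch_bowl 0.59 [279. 254.] 407 [ 0.657 -0.039  0.009] [ 0.623 -0.083  0.001] [ 0.696 -0.01   0.035]
scene dish 0.93 [144. 291.] 1935 [ 0.378 -0.422  0.009] [ 0.314 -0.494  0.002] [ 0.46  -0.348  0.044]
scene strainer 0.59 [205. 342.] 708 [ 0.64  -0.414  0.012] [ 0.604 -0.452  0.   ] [ 0.686 -0.374  0.039]
scene measure 0.64 [162. 326.] 465 [ 0.505 -0.467  0.03 ] [ 0.484 -0.496  0.001] [ 0.547 -0.437  0.073]
scene kawali 0.71 [331. 143.] 2981 [0.572 0.497 0.033] [0.459 0.318 0.002] [0.698 0.612 0.085]
scene glass_lid 0.79 [253. 133.] 1847 [0.275 0.337 0.017] [0.159 0.243 0.002] [0.372 0.467 0.054]
top cooker 0.89 [234. 189.] 5408 [0.512 0.108 0.128] [ 0.412 -0.012  0.007] [0.622 0.217 0
[... 971 characters left out ...]
 -0.293 -0.002] [ 0.355 -0.119  0.014]
{'clock': 1.2, 'qpos': array([-1.28014268,  0.52140696, -0.03634609,  1.59949925,  0.02122261,
        1.02109062, -0.11281134]), 'qd': array([ 0.00018651,  0.00074031, -0.00083829, -0.00106668,  0.00076343,
       -0.00037617, -0.00041523]), 'joint_efforts': array([-1.38636940e-03, -9.26805067e+01,  1.97775252e+00, -3.70277846e+01,
        1.81143160e-02,  1.61623720e-03, -1.33778190e-05]), 'position': array([0.22067159, 0.58474015, 0.1946862 ]), 'tool_rot': array([-1.74902688,  1.57077704, -2.10988302]), 'force': array([-0.09222331, -0.64647701,  0.4854024 ]), 'moment': array([ 0.04022768, -0.00881527, -0.00546232]), 'grip_width': 0.08579389158928699}
```

```bash
python3 - <<'E'
from h import *
from scipy.optimize import least_squares
L=[];B=[];V=[]
for c in("scene","top"):
    z=np.load(f"{c}0.npz");P=cloud(c,z["d"]);
    C=bot.get_calibration(c);print(c,np.round(-np.array(C["R"]).T@np.array(C["t"]),2))
    m=np.load(f"m_{c}_cooker.npy");Q=P[m];Q=Q[~np.isnan(Q[:,0])]
    q=Q[(Q[:,2]>.142)&(Q[:,2]<.153)]; 
    B.append(q); V.append(P[np.load(f"m_{c}_lever_top.npy")])
    l=Q[Q[:,2]>.22]
    # ransac plane
    best=None;rng=np.random.default_rng(0)
    for _ in range(500):
        a=l[rng.choice(len(l),3,False)];n=np.cross(a[1]-a[0],a[2]-a[0]);n/=np.linalg.norm(n)+1e-12
        i=abs((l-a[0])@n)<.004
        if best is None or i.sum()>best.sum():best=i
    a=l[best];u,s,vt=np.linalg.svd(a-a.mean(0),full_matrices=False);n=vt[2]*np.sign(vt[2][2])
    print(c,"lid plane",best.sum(),len(l),np.round(n,3),np.round(a.mean(0),3),"tilt",np.arccos(n[2]),"az",np.degrees(np.arctan2(n[1],n[0])))
    i=np.argmax(l[:,2]);print("highest",l[i])
    # circle fit to rim
    r=lambda p,q:np.hypot(q[:,0]-p[0],q[:,1]-p[1])-p[2]
    f=least_squares(r,[.52,.1,.1],loss="soft_l1",f_scale=.003,args=(q,));print("rim",len(q),f.x)
    s=Q[(Q[:,2]>.03)&(Q[:,2]<.14)];s=s[np.hypot(*(s[:,:2]-[.51,.1]).T)<.14]
    f=least_squares(r,[.52,.1,.1],loss="soft_l1",f_scale=.003,args=(s,));print("body",len(s),f.x)
    v=V[-1];v=v[v[:,2]>.055];print("lever",np.nanmean(v,0),cv2.minAreaRect((v[:,:2]*1000).astype(np.float32)))
E
```

```text
scene [ 0.87 -0.48  1.21]
scene lid plane 298 1021 [ 0.55  -0.382  0.742] [0.591 0.1   0.327] tilt 0.7341233376847853 az -34.76090685396738
highest [0.53595591 0.11085768 0.38017326]
rim 721 [0.51127322 0.09316754 0.09200879]
body 2310 [0.51531351 0.08206469 0.08634665]
lever [ 0.42977371 -0.01044383  0.07002153] ((430.96954345703125, -10.766986846923828), (37.03261184692383, 58.29703140258789), 54.17178726196289)
top [0.3  0.03 1.53]
top lid plane 657 1715 [0.543 0.715 0.441] [0.564 0.172 0.295] tilt 1.1139999979264517 az 52.789373937503655
highest [0.52926031 0.11741483 0.38188446]
rim 784 [0.50915882 0.09654028 0.09267518]
body 2580 [0.50508987 0.08693868 0.06512549]
lever [ 0.42882707 -0.0071964   0.06986958] ((429.3585205078125, -7.235725402832031), (38.92725372314453, 59.37033462524414), 52.59890365600586)
```

View pics/scene0.png

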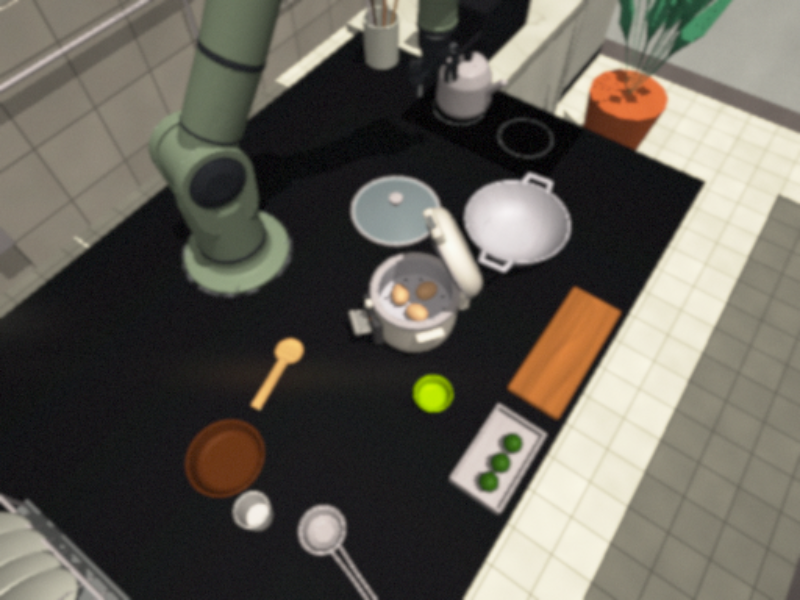

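View pics/top0.png

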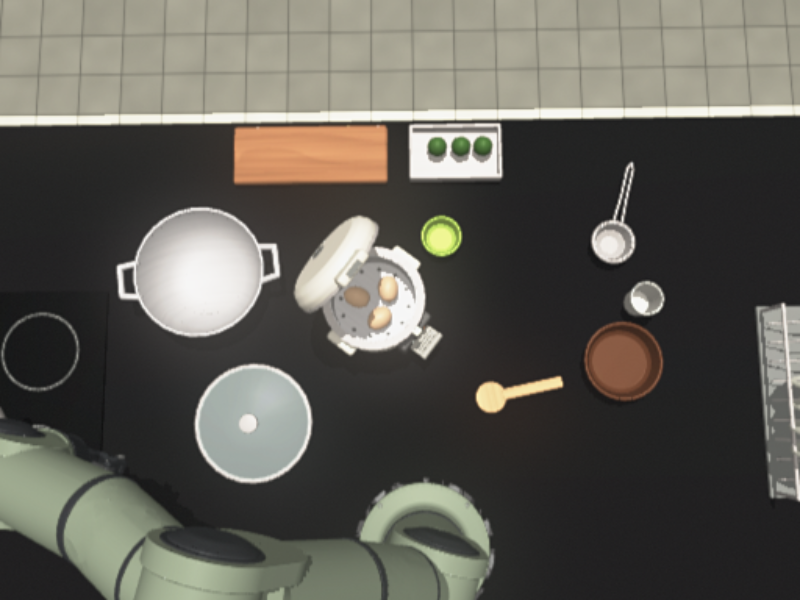

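```bash
cat >> h.py <<'E'
YAW=0.92; C=np.array([.510,.098,0]); RC=Rn.from_euler("z",YAW).as_matrix()
def W(p): return C+RC@np.array(p)           # cooker -> world
def lid(a,r,n): return W([.112-r*np.cos(a)+n*np.sin(a),0,.148+r*np.sin(a)+n*np.cos(a)])
def rows(ts,R1=None):
    s=bot.observe();R=Rn.from_euler("xyz",s["tool_rot"]).as_matrix();p=s["position"]
    print("clock",s["clock"],"pos",np.round(p,4),"R",np.round(R,3).tolist(),"F",np.round(s["force"],1))
    for t in ts: print(np.round(t,3),"->",np.round(R.T@(np.array(t)-p)/.4,4))
    if R1 is not None: print("turn",np.round(Rn.from_matrix(R.T@R1).as_rotvec()/(2*np.pi),4))
E
python3 - <<'E'
from h import *
rows([[.221,.585,.45],[*lid(1.114,.155,.11)[:2],.45],lid(1.114,.155,.11)]+[lid(a,.155,.042) for a in (1.114,.9,.7,.5,.3,.15,0)])
E
```

```text
clock 1.2 pos [0.2207 0.5847 0.1947] R [[-0.0, 0.353, 0.936], [-0.0, 0.936, -0.353], [-1.0, -0.0, -0.0]] F [-0.1 -0.6  0.5]
[0.221 0.585 0.45 ] -> [-6.383e-01  9.000e-04  5.000e-04]
[0.596 0.211 0.45 ] -> [-0.6383 -0.5421  1.2081]
[0.596 0.211 0.336] -> [-0.3523 -0.5421  1.2081]
[0.559 0.163 0.306] -> [-0.2774 -0.6883  1.1645]
[0.539 0.137 0.296] -> [-0.2521 -0.7668  1.1411]
[0.522 0.114 0.28 ] -> [-0.2132 -0.834   1.121 ]
[0.508 0.095 0.259] -> [-0.1612 -0.8924  1.1036]
[0.496 0.079 0.234] -> [-0.0981 -0.9398  1.0895]
[0.489 0.07  0.213] -> [-0.045  -0.9669  1.0814]
[0.484 0.064 0.19 ] -> [ 0.0117 -0.9861  1.0756]
```

Emit:
servo_tool(
  targets=[
    {"x": -0.15},
    {"x": -0.3},
    {"x": -0.45},
    {"x": -0.6},
    {"x": -0.66,"y": -0.05,"z": 0.1},
    {"x": -0.66,"y": -0.1,"z": 0.23},
    {"x": -0.66,"y": -0.17,"z": 0.37},
    {"x": -0.66,"y": -0.23,"z": 0.5},
    {"x": -0.66,"y": -0.29,"z": 0.64},
    {"x": -0.66,"y": -0.36,"z": 0.78},
    {"x": -0.66,"y": -0.42,"z": 0.92},
    {"x": -0.66,"y": -0.45,"z": 1.0},
  ],
  grip=-1,
)

```text
$.targets[0]: bad value
```

```bash
python3 - <<'E'
from h import *
rows([[*lid(1.114,.155,.10)[:2],.45],lid(1.114,.155,.10)]+[lid(a,.155,.042) for a in (1.114,.9,.7,.5,.3,.15,0)])
E
```

```text
clock 1.2 pos [0.2207 0.5847 0.1947] R [[-0.0, 0.353, 0.936], [-0.0, 0.936, -0.353], [-1.0, -0.0, -0.0]] F [-0.1 -0.6  0.5]
[0.591 0.204 0.45 ] -> [-0.6383 -0.5636  1.2017]
[0.591 0.204 0.331] -> [-0.3413 -0.5636  1.2017]
[0.559 0.163 0.306] -> [-0.2774 -0.6883  1.1645]
[0.539 0.137 0.296] -> [-0.2521 -0.7668  1.1411]
[0.522 0.114 0.28 ] -> [-0.2132 -0.834   1.121 ]
[0.508 0.095 0.259] -> [-0.1612 -0.8924  1.1036]
[0.496 0.079 0.234] -> [-0.0981 -0.9398  1.0895]
[0.489 0.07  0.213] -> [-0.045  -0.9669  1.0814]
[0.484 0.064 0.19 ] -> [ 0.0117 -0.9861  1.0756]
```

All keys seem required in each row.

Emit:
servo_tool(
  targets=[
    {"x": -0.15,"y": 0,"z": 0,"wx": 0,"wy": 0,"wz": 0},
    {"x": -0.3,"y": 0,"z": 0,"wx": 0,"wy": 0,"wz": 0},
    {"x": -0.45,"y": 0,"z": 0,"wx": 0,"wy": 0,"wz": 0},
    {"x": -0.6,"y": 0,"z": 0,"wx": 0,"wy": 0,"wz": 0},
    {"x": -0.66,"y": -0.05,"z": 0.1,"wx": 0,"wy": 0,"wz": 0},
    {"x": -0.66,"y": -0.1,"z": 0.23,"wx": 0,"wy": 0,"wz": 0},
    {"x": -0.66,"y": -0.17,"z": 0.37,"wx": 0,"wy": 0,"wz": 0},
    {"x": -0.66,"y": -0.23,"z": 0.5,"wx": 0,"wy": 0,"wz": 0},
    {"x": -0.66,"y": -0.29,"z": 0.64,"wx": 0,"wy": 0,"wz": 0},
    {"x": -0.66,"y": -0.36,"z": 0.78,"wx": 0,"wy": 0,"wz": 0},
    {"x": -0.66,"y": -0.42,"z": 0.92,"wx": 0,"wy": 0,"wz": 0},
    {"x": -0.66,"y": -0.45,"z": 1.0,"wx": 0,"wy": 0,"wz": 0},
  ],
  grip=-1,
)

```text
clock: 2.7
position: [0.5332, 0.2723, 0.4589]
tool_rot: [-0.296, 1.57, -0.66]
force: [-0.8, 1.2, -0.2]
grip_width: -0.0003
```

```bash
python3 - <<'E'
from h import *
rows([[*lid(1.114,.155,.10)[:2],.45],lid(1.114,.155,.10)]+[lid(a,.155,.042) for a in (1.114,.9,.7,.5,.3,.15,0)])
E
```

```text
clock 2.7 pos [0.5332 0.2723 0.4589] R [[0.001, 0.356, 0.935], [-0.0, 0.935, -0.356], [-1.0, -0.0, 0.001]] F [-0.8  1.2 -0.2]
[0.591 0.204 0.45 ] -> [ 0.0223 -0.108   0.1952]
[0.591 0.204 0.331] -> [ 0.3193 -0.1079  0.195 ]
[0.559 0.163 0.306] -> [ 0.3832 -0.2327  0.1581]
[0.539 0.137 0.296] -> [ 0.4085 -0.3113  0.1349]
[0.522 0.114 0.28 ] -> [ 0.4474 -0.3785  0.115 ]
[0.508 0.095 0.259] -> [ 0.4994 -0.437   0.0977]
[0.496 0.079 0.234] -> [ 0.5625 -0.4844  0.0837]
[0.489 0.07  0.213] -> [ 0.6156 -0.5115  0.0756]
[0.484 0.064 0.19 ] -> [ 0.6723 -0.5307  0.0699]
```

Emit:
servo_tool(
  targets=[
    {"x": 0.02,"y": -0.06,"z": 0.1,"wx": 0,"wy": 0,"wz": 0},
    {"x": 0.02,"y": -0.1,"z": 0.19,"wx": 0,"wy": 0,"wz": 0},
    {"x": 0.12,"y": -0.108,"z": 0.195,"wx": 0,"wy": 0,"wz": 0},
    {"x": 0.22,"y": -0.108,"z": 0.195,"wx": 0,"wy": 0,"wz": 0},
    {"x": 0.32,"y": -0.108,"z": 0.195,"wx": 0,"wy": 0,"wz": 0},
    {"x": 0.32,"y": -0.108,"z": 0.195,"wx": 0,"wy": 0,"wz": 0},
    {"x": 0.34,"y": -0.14,"z": 0.185,"wx": 0,"wy": 0,"wz": 0},
    {"x": 0.35,"y": -0.17,"z": 0.177,"wx": 0,"wy": 0,"wz": 0},
    {"x": 0.36,"y": -0.19,"z": 0.171,"wx": 0,"wy": 0,"wz": 0},
  ],
)

```text
clock: 3.82
position: [0.5702, 0.1762, 0.3161]
tool_rot: [0.401, 1.569, 0.037]
force: [-0.8, -0.5, -0.8]
grip_width: 0.0003
```

```bash
python3 - <<'E'
from h import *
rows([lid(a,.155,.042) for a in (1.114,.9,.7,.5,.3,.15,0)])
p,d=bot.grab_frame("scene"); cv2.imwrite("pics/s1.png",cv2.resize(p[90:280,150:400,::-1],(790,600)))
E
```

```text
clock 3.825 pos [0.5702 0.1762 0.3161] R [[0.002, 0.356, 0.934], [0.0, 0.934, -0.356], [-1.0, 0.001, 0.002]] F [-0.8 -0.5 -0.8]
[0.559 0.163 0.306] -> [ 0.026  -0.0414 -0.0136]
[0.539 0.137 0.296] -> [ 0.0512 -0.1201 -0.0368]
[0.522 0.114 0.28 ] -> [ 0.0899 -0.1873 -0.0567]
[0.508 0.095 0.259] -> [ 0.1419 -0.2459 -0.0741]
[0.496 0.079 0.234] -> [ 0.2049 -0.2934 -0.0882]
[0.489 0.07  0.213] -> [ 0.258  -0.3205 -0.0963]
[0.484 0.064 0.19 ] -> [ 0.3147 -0.3398 -0.102 ]
```

View pics/s1.png

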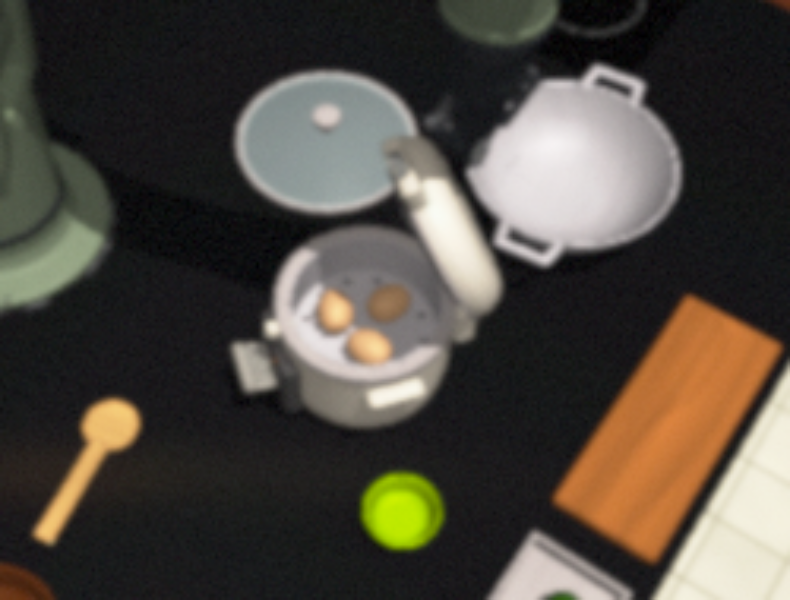

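```bash
python3 - <<'E'
from h import *
a,_=bot.grab_frame("scene");b,_=bot.grab_frame("top")
for c in("scene","top"):
    k=bot.get_calibration(c);x=k["intrinsics"]@(k["R"]@bot.observe()["position"]+k["t"]);print(c,x[:2]/x[2])
cv2.imwrite("pics/s2.png",np.hstack([cv2.resize(i[:,:,::-1],(400,300)) for i in(a,b)]))
E
```

```text
scene [297.39435214 147.77262634]
top [206.11999689 159.20939281]
```

View pics/s2.png

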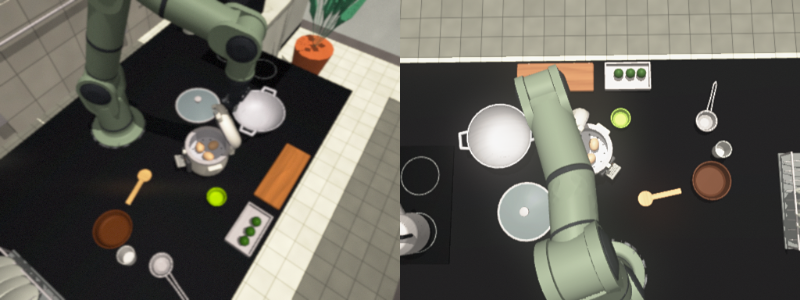

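Emit:
servo_tool(
  targets=[
    {"x": 0.015,"y": -0.02,"z": -0.007,"wx": 0,"wy": 0,"wz": 0},
    {"x": 0.026,"y": -0.041,"z": -0.014,"wx": 0,"wy": 0,"wz": 0},
    {"x": 0.034,"y": -0.07,"z": -0.022,"wx": 0,"wy": 0,"wz": 0},
    {"x": 0.043,"y": -0.095,"z": -0.03,"wx": 0,"wy": 0,"wz": 0},
    {"x": 0.051,"y": -0.12,"z": -0.037,"wx": 0,"wy": 0,"wz": 0},
    {"x": 0.063,"y": -0.143,"z": -0.044,"wx": 0,"wy": 0,"wz": 0},
    {"x": 0.076,"y": -0.165,"z": -0.05,"wx": 0,"wy": 0,"wz": 0},
    {"x": 0.09,"y": -0.187,"z": -0.057,"wx": 0,"wy": 0,"wz": 0},
    {"x": 0.107,"y": -0.207,"z": -0.063,"wx": 0,"wy": 0,"wz": 0},
    {"x": 0.124,"y": -0.227,"z": -0.069,"wx": 0,"wy": 0,"wz": 0},
    {"x": 0.142,"y": -0.246,"z": -0.074,"wx": 0,"wy": 0,"wz": 0},
  ],
)

```text
clock: 5.35
position: [0.5072, 0.0949, 0.2581]
tool_rot: [0.205, 1.57, -0.159]
force: [-0.8, -0.3, 2.2]
grip_width: 0.0003
```

```bash
python3 - <<'E'
from h import *
rows([lid(a,.155,.042) for a in (.5,.4,.3,.2,.1,0)]+[lid(0,.155,.036)])
p,d=bot.grab_frame("scene"); cv2.imwrite("pics/s3.png",cv2.resize(p[90:280,150:400,::-1],(790,600)))
E
```

```text
clock 5.35 pos [0.5072 0.0949 0.2581] R [[0.001, 0.356, 0.934], [-0.0, 0.934, -0.356], [-1.0, 0.0, 0.001]] F [-0.8 -0.3  2.2]
[0.508 0.095 0.259] -> [-0.0027  0.0005  0.001 ]
[0.501 0.087 0.247] -> [ 0.0276 -0.0248 -0.0064]
[0.496 0.079 0.234] -> [ 0.0604 -0.047  -0.013 ]
[0.491 0.073 0.22 ] -> [ 0.0953 -0.0659 -0.0186]
[0.487 0.068 0.205] -> [ 0.132  -0.0814 -0.0232]
[0.484 0.064 0.19 ] -> [ 0.1702 -0.0933 -0.0268]
[0.484 0.064 0.184] -> [ 0.1852 -0.0934 -0.0268]
```

View pics/s3.png

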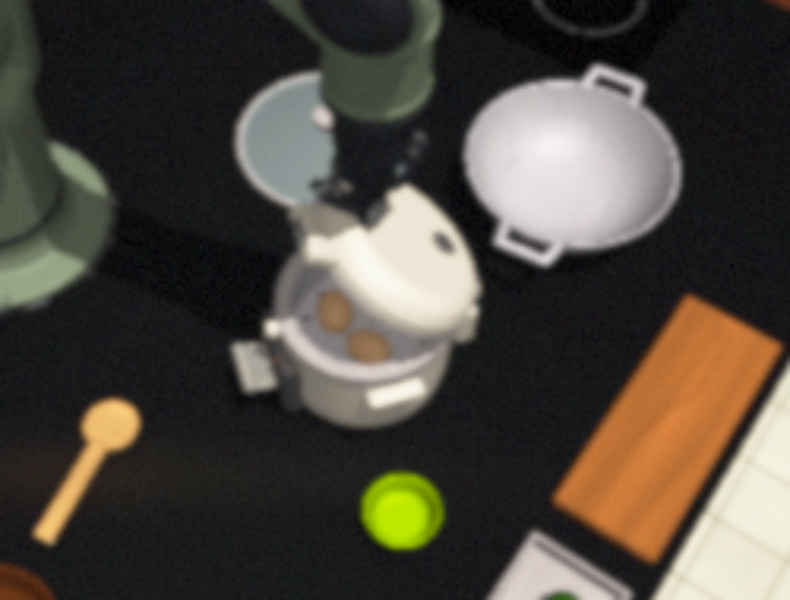

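The fingertip (crop pixel 380,210) presses on the lid, now about half shut; the cooker hasn't moved. I'll finish the swing.

Emit:
servo_tool(
  targets=[
    {"x": 0.028,"y": -0.025,"z": -0.006,"wx": 0,"wy": 0,"wz": 0},
    {"x": 0.045,"y": -0.036,"z": -0.01,"wx": 0,"wy": 0,"wz": 0},
    {"x": 0.062,"y": -0.047,"z": -0.013,"wx": 0,"wy": 0,"wz": 0},
    {"x": 0.08,"y": -0.057,"z": -0.016,"wx": 0,"wy": 0,"wz": 0},
    {"x": 0.097,"y": -0.066,"z": -0.019,"wx": 0,"wy": 0,"wz": 0},
    {"x": 0.115,"y": -0.074,"z": -0.021,"wx": 0,"wy": 0,"wz": 0},
    {"x": 0.134,"y": -0.082,"z": -0.023,"wx": 0,"wy": 0,"wz": 0},
    {"x": 0.152,"y": -0.088,"z": -0.025,"wx": 0,"wy": 0,"wz": 0},
    {"x": 0.165,"y": -0.093,"z": -0.027,"wx": 0,"wy": 0,"wz": 0},
    {"x": 0.173,"y": -0.093,"z": -0.027,"wx": 0,"wy": 0,"wz": 0},
  ],
)

```text
clock: 6.65
position: [0.4829, 0.0629, 0.1878]
tool_rot: [-1.715, 1.57, -2.08]
force: [0.2, -0.3, 1.1]
grip_width: -0.0002
```

```bash
python3 - <<'E'
from h import *
rows([lid(0,.155,.042)])
E
```

```text
clock 6.65 pos [0.4829 0.0629 0.1878] R [[-0.0, 0.357, 0.934], [-0.001, 0.934, -0.357], [-1.0, -0.001, -0.0]] F [ 0.2 -0.3  1.1]
[0.484 0.064 0.19 ] -> [-0.0055  0.003   0.0015]
```

Force is still ~1 N, so not bottomed; press on in small steps.

Emit:
servo_tool(
  targets=[
    {"x": 0.006,"y": 0,"z": 0,"wx": 0,"wy": 0,"wz": 0},
    {"x": 0.012,"y": 0,"z": 0,"wx": 0,"wy": 0,"wz": 0},
    {"x": 0.018,"y": 0,"z": 0,"wx": 0,"wy": 0,"wz": 0},
    {"x": 0.018,"y": 0,"z": 0,"wx": 0,"wy": 0,"wz": 0},
  ],
)

```text
clock: 7.15
position: [0.4829, 0.0629, 0.1805]
tool_rot: [-1.845, 1.57, -2.21]
force: [-0.2, -0.8, 0.0]
grip_width: -0.0001
```

```bash
python3 - <<'E'
from h import *
p,d=bot.grab_frame("scene"); cv2.imwrite("pics/s4.png",cv2.resize(p[90:280,150:400,::-1],(790,600)))
P=cloud("scene",d).reshape(-1,3);Q=(P-C)@RC
for r in bot.trace("scene","cooker_lid")[:2]: print(r["confidence"],r["pixel"],np.nanmedian(P[r["mask"].ravel()],0))
for x in(.05,.0,-.04,-.08,-.12):
  for y in(-.07,-.04,0,.04,.07):
    q=Q[(abs(Q[:,0]-x)<.012)&(abs(Q[:,1]-y)<.012)];print(x,y,len(q),np.round(np.percentile(q[:,2],[10,50,90]),3) if len(q) else "")
E
```

```text
0.68 [270.3, 185.3] [0.53405883 0.06398564 0.20325466]
0.05 -0.07 72 [-0.001  0.195  0.201]
0.05 -0.04 37 [0.197 0.2   0.204]
0.05 0 41 [0.199 0.202 0.204]
0.05 0.04 39 [0.197 0.2   0.203]
0.05 0.07 17 [0.195 0.197 0.201]
0.0 -0.07 47 [0.205 0.208 0.211]
0.0 -0.04 117 [0.207 0.439 0.562]
0.0 0 213 [0.209 0.573 0.592]
0.0 0.04 20 [0.206 0.608 0.614]
0.0 0.07 0 
-0.04 -0.07 266 [0.207 0.546 0.578]
-0.04 -0.04 335 [0.217 0.436 0.588]
-0.04 0 154 [0.235 0.595 0.62 ]
-0.04 0.04 78 [0.619 0.628 0.632]
-0.04 0.07 17 [0.628 0.63  0.632]
-0.08 -0.07 228 [0.001 0.141 0.552]
-0.08 -0.04 583 [0.149 0.522 0.61 ]
-0.08 0 234 [0.216 0.624 0.64 ]
-0.08 0.04 108 [0.651 0.662 0.67 ]
-0.08 0.07 43 [0.664 0.675 0.683]
-0.12 -0.07 38 [-0.004  0.     0.004]
-0.12 -0.04 105 [-0.002  0.064  0.203]
-0.12 0 521 [0.106 0.578 0.631]
-0.12 0.04 182 [0.669 0.68  0.691]
-0.12 0.07 142 [0.002 0.705 0.715]
```

View pics/s4.png

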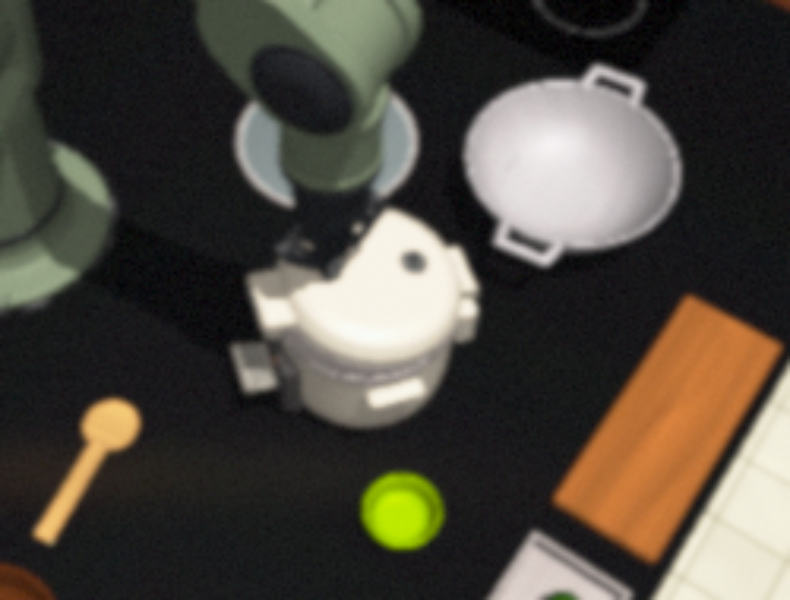

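```bash
python3 - <<'E'
from h import *
k=bot.get_calibration("scene")
def pj(X):
    x=k["intrinsics"]@(k["R"]@np.array(X)+k["t"]);u=x[:2]/x[2];return (np.round(u,1),"crop",np.round((u-[150,90])*[790/250,600/190]))
print("s3 tip",pj([.5072,.0949,.2581]));s=bot.observe();print("now",pj(s["position"]),pj(lid(.17,.155,.042)))
p,d=bot.grab_frame("scene");P=cloud("scene",d)
u,v=pj(s["position"])[0].astype(int)
g=(p.max(2)<70)
# gripper pts: near TCP in plan
m=(np.hypot(P[...,0]-s["position"][0],P[...,1]-s["position"][1])<.06)&(P[...,2]<.40)
q=P[m&g];print(len(q),np.round(q[np.argsort(q[:,2])][:10],3))
q=P[m];print(np.round(np.nanpercentile(q,[1,5,20,50],0),3))
print(s["force"],s["moment"],s["joint_efforts"])
cv2.imwrite("pics/s5.png",cv2.resize(p[v-35:v+35,u-45:u+45,::-1],(720,560),interpolation=cv2.INTER_CUBIC))
E
```

```text
s3 tip (array([265.8, 166. ]), 'crop', array([366., 240.]))
now (array([254.1, 182.1]), 'crop', array([329., 291.])) (array([257.1, 175.6]), 'crop', array([338., 270.]))
487 [[ 0.499  0.007 -0.005]
 [ 0.485  0.007 -0.004]
 [ 0.492  0.005 -0.003]
 [ 0.484  0.009 -0.002]
 [ 0.495  0.007 -0.001]
 [ 0.49   0.007  0.   ]
 [ 0.478  0.052  0.232]
 [ 0.489  0.049  0.24 ]
 [ 0.486  0.047  0.24 ]
 [ 0.487  0.052  0.24 ]]
[[0.436 0.005 0.113]
 [0.454 0.009 0.201]
 [0.476 0.024 0.21 ]
 [0.496 0.041 0.22 ]]
[ 0.20606118 -0.40648437 -0.21885847] [ 0.02989578 -0.01397271 -0.01622909] [ 6.93652430e-03 -6.60367370e+01  4.29542139e+00 -3.22729290e+01
  1.66601868e-02 -1.26332961e-02  2.64406328e-03]
```

View pics/s5.png

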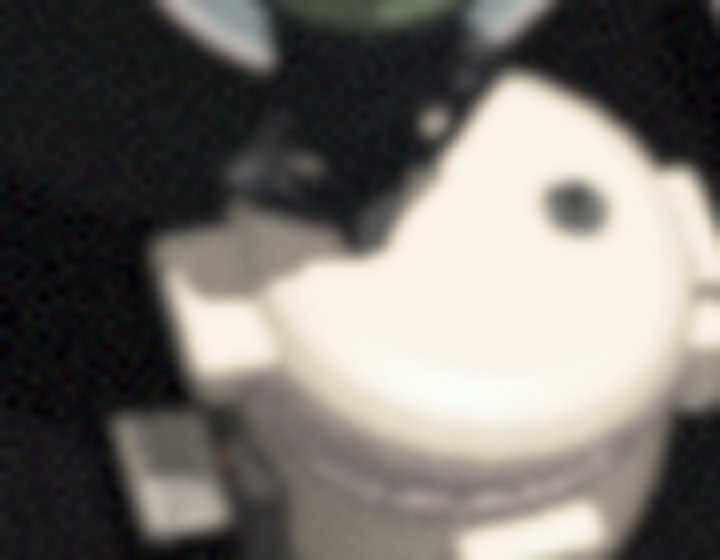

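The visible tip sits about 3 cm higher than the reported TCP, and the lid is still about 0.17 rad open. So I'll keep pressing by force.

Emit:
servo_tool(
  targets=[
    {"x": 0.015,"y": 0,"z": 0,"wx": 0,"wy": 0,"wz": 0},
    {"x": 0.03,"y": -0.003,"z": -0.001,"wx": 0,"wy": 0,"wz": 0},
    {"x": 0.045,"y": -0.005,"z": -0.002,"wx": 0,"wy": 0,"wz": 0},
    {"x": 0.055,"y": -0.006,"z": -0.002,"wx": 0,"wy": 0,"wz": 0},
    {"x": 0.055,"y": -0.006,"z": -0.002,"wx": 0,"wy": 0,"wz": 0},
  ],
)

```text
clock: 7.92
position: [0.4812, 0.0609, 0.1583]
tool_rot: [-1.953, 1.57, -2.318]
force: [-0.4, 0.9, -0.0]
grip_width: -0.0001
```

```bash
cat >> h.py <<'E'
def lidfit():
    for c in("scene","top"):
        p,d=bot.grab_frame(c);Q=(cloud(c,d).reshape(-1,3)-C)@RC;pp=p.reshape(-1,3)
        m=(np.hypot(Q[:,0],Q[:,1])<.072)&(Q[:,2]>.17)&(Q[:,2]<.25)&(pp.min(1)>120);q=Q[m]
        if len(q)<50: print(c,"few",len(q));continue
        A=np.c_[.112-q[:,0],q[:,1],np.ones(len(q))];s=np.linalg.lstsq(A,q[:,2],rcond=None)[0]
        print(c,len(q),"slope",np.round(s,3),"angle from mean z",np.mean((q[:,2]-.190)/(.112-q[:,0])).round(3),"zmed",np.median(q[:,2]).round(4))
E
python3 - <<'E'
from h import *
rows([]);lidfit()
E
```

```text
clock 7.925 pos [0.4812 0.0609 0.1583] R [[-0.001, 0.357, 0.934], [-0.001, 0.934, -0.357], [-1.0, -0.001, -0.0]] F [-0.4  0.9 -0. ]
scene 838 slope [0.037 0.006 0.189] angle from mean z 0.024 zmed 0.1922
top 134 slope [0.015 0.017 0.19 ] angle from mean z 0.022 zmed 0.1916
```

Emit:
servo_tool(
  targets=[
    {"x": 0.005,"y": 0,"z": 0,"wx": 0,"wy": 0,"wz": 0},
    {"x": 0.01,"y": 0,"z": 0,"wx": 0,"wy": 0,"wz": 0},
    {"x": 0.01,"y": 0,"z": 0,"wx": 0,"wy": 0,"wz": 0},
  ],
)

```text
clock: 8.4
position: [0.4814, 0.061, 0.1546]
tool_rot: [-1.792, 1.57, -2.157]
force: [0.6, -0.3, 0.5]
grip_width: 0.0001
```

```bash
python3 - <<'E'
from h import *
rows([]);lidfit()
E
```

```text
clock 8.4 pos [0.4814 0.061  0.1546] R [[-0.001, 0.357, 0.934], [-0.001, 0.934, -0.357], [-1.0, -0.001, -0.0]] F [ 0.6 -0.3  0.5]
scene 834 slope [0.011 0.005 0.19 ] angle from mean z 0.006 zmed 0.1904
top 134 slope [-0.012  0.05   0.189] angle from mean z 0.004 zmed 0.1902
```

Emit:
servo_tool(
  targets=[
    {"x": 0.004,"y": 0,"z": 0,"wx": 0,"wy": 0,"wz": 0},
    {"x": 0.008,"y": 0,"z": 0,"wx": 0,"wy": 0,"wz": 0},
    {"x": 0.008,"y": 0,"z": 0,"wx": 0,"wy": 0,"wz": 0},
  ],
)

```text
clock: 8.88
position: [0.4817, 0.0611, 0.1532]
tool_rot: [0.553, 1.57, 0.188]
force: [-13.0, -1.8, 40.8]
grip_width: 0.0005
```

```bash
python3 - <<'E'
from h import *
rows([]);lidfit()
E
```

```text
clock 8.875 pos [0.4817 0.0611 0.1532] R [[0.001, 0.357, 0.934], [0.0, 0.934, -0.357], [-1.0, 0.0, 0.001]] F [-13.   -1.8  40.8]
scene 838 slope [0.015 0.008 0.189] angle from mean z -0.0 zmed 0.1897
top 139 slope [ 0.033 -0.025  0.189] angle from mean z -0.003 zmed 0.19
```

Lid flush: it bottomed at about 41 N with the top at 0.190. Now retreat upward, then measure the true fingertip offset before going to the lever.

Emit:
servo_tool(
  targets=[
    {"x": -0.01,"y": 0,"z": 0,"wx": 0,"wy": 0,"wz": 0},
    {"x": -0.06,"y": 0,"z": 0,"wx": 0,"wy": 0,"wz": 0},
    {"x": -0.2,"y": 0,"z": 0,"wx": 0,"wy": 0,"wz": 0},
    {"x": -0.35,"y": 0,"z": 0,"wx": 0,"wy": 0,"wz": 0},
    {"x": -0.5,"y": 0,"z": 0,"wx": 0,"wy": 0,"wz": 0},
    {"x": -0.5,"y": 0,"z": 0,"wx": 0,"wy": 0,"wz": 0},
  ],
)

```text
clock: 9.72
position: [0.4831, 0.0613, 0.357]
tool_rot: [0.663, 1.563, 0.297]
force: [0.2, -0.2, -1.7]
grip_width: -0.0001
```

```bash
cat >> h.py <<'E'
def lean(deg,sgn=1):
    a=np.radians(deg);e=RC[:,0];x=np.array([*(np.sin(a)*e[:2]),-np.cos(a)]);y=sgn*RC[:,1]
    return np.c_[x,y,np.cross(x,y)]
E
python3 - <<'E'
from h import *
print(np.round(bot.observe()["qpos"],2))
T=W([-.20,0,.30])
rows([T],lean(40));rows([],lean(40,-1));rows([],lean(0));lidfit()
E
```

```text
[-0.45  0.15  0.23  1.73 -0.04  1.26  1.  ]
clock 9.725 pos [0.4831 0.0613 0.357 ] R [[0.007, 0.357, 0.934], [0.002, 0.934, -0.357], [-1.0, 0.005, 0.006]] F [ 0.2 -0.2 -1.7]
[ 0.389 -0.061  0.3  ] -> [ 0.1401 -0.3707 -0.1115]
turn [-0.1956 -0.0939  0.0712]
clock 9.725 pos [0.4831 0.0613 0.357 ] R [[0.007, 0.357, 0.934], [0.002, 0.934, -0.357], [-1.0, 0.005, 0.006]] F [ 0.2 -0.2 -1.7]
turn [0.2823 0.0768 0.1013]
clock 9.725 pos [0.4831 0.0613 0.357 ] R [[0.007, 0.357, 0.934], [0.002, 0.934, -0.357], [-1.0, 0.005, 0.006]] F [ 0.2 -0.2 -1.7]
turn [-0.2045  0.0013 -0.    ]
scene 1130 slope [-0.002 -0.001  0.19 ] angle from mean z -0.004 zmed 0.1897
top 57 slope [ 0.124 -0.144  0.189] angle from mean z 0.004 zmed 0.1905
```

Emit:
servo_tool(
  targets=[
    {"x": 0,"y": -0.03,"z": -0.01,"wx": 0.025,"wy": 0.007,"wz": 0.009},
    {"x": 0,"y": -0.06,"z": -0.02,"wx": 0.05,"wy": 0.014,"wz": 0.018},
    {"x": 0,"y": -0.1,"z": -0.03,"wx": 0.075,"wy": 0.02,"wz": 0.027},
    {"x": 0,"y": -0.14,"z": -0.04,"wx": 0.1,"wy": 0.027,"wz": 0.036},
    {"x": 0,"y": -0.18,"z": -0.05,"wx": 0.125,"wy": 0.034,"wz": 0.045},
    {"x": 0,"y": -0.22,"z": -0.06,"wx": 0.15,"wy": 0.041,"wz": 0.054},
    {"x": 0.02,"y": -0.26,"z": -0.07,"wx": 0.175,"wy": 0.048,"wz": 0.063},
    {"x": 0.04,"y": -0.29,"z": -0.08,"wx": 0.2,"wy": 0.055,"wz": 0.072},
    {"x": 0.07,"y": -0.32,"z": -0.09,"wx": 0.225,"wy": 0.061,"wz": 0.081},
    {"x": 0.1,"y": -0.35,"z": -0.1,"wx": 0.25,"wy": 0.068,"wz": 0.09},
    {"x": 0.14,"y": -0.37,"z": -0.11,"wx": 0.282,"wy": 0.077,"wz": 0.101},
    {"x": 0.14,"y": -0.37,"z": -0.11,"wx": 0.282,"wy": 0.077,"wz": 0.101},
  ],
)

```text
clock: 11.32
position: [0.386, -0.0614, 0.2951]
tool_rot: [-3.127, 0.879, 0.93]
force: [0.9, -0.9, -0.2]
grip_width: 0.0002
```

```bash
python3 - <<'E'
from h import *
s=bot.observe();print(np.round(s["qpos"],2))
rows([W([-.20,0,.30])],lean(40,-1))
a,d=bot.grab_frame("scene");b,d2=bot.grab_frame("top")
for c,dd in(("scene",d),("top",d2)):
    k=bot.get_calibration(c);x=k["intrinsics"]@(k["R"]@s["position"]+k["t"]);print(c,x[:2]/x[2])
    P=cloud(c,dd);X=s["position"];R=Rn.from_euler("xyz",s["tool_rot"]).as_matrix()
    q=(P.reshape(-1,3)-X)@R; m=(abs(q[:,1])<.05)&(abs(q[:,2])<.05)&(q[:,0]>-.12)&(q[:,0]<.06); q=q[m]
    print(len(q),np.round(q[np.argsort(-q[:,0])][:12],3).tolist())
k=bot.get_calibration("scene");x=k["intrinsics"]@(k["R"]@s["position"]+k["t"]);u,v=(x[:2]/x[2]).astype(int)
w=a[max(v-60,0):v+60,max(u-80,0):u+80,::-1].copy();cv2.imwrite("pics/s6.png",cv2.resize(w,(800,600),interpolation=cv2.INTER_CUBIC));print(u,v)
E
```

```text
[ 0.01  0.04  0.63  2.25 -0.85  1.06  0.5 ]
clock 11.325 pos [ 0.386  -0.0614  0.2951] R [[0.382, 0.795, -0.472], [0.511, -0.607, -0.608], [-0.77, -0.009, -0.638]] F [ 0.9 -0.9 -0.2]
[ 0.389 -0.061  0.3  ] -> [-0.0065  0.0051 -0.0116]
turn [-0.0012  0.001   0.001 ]
scene [205.01427404 173.93864722]
310 [[-0.034, 0.007, 0.002], [-0.034, 0.008, 0.007], [-0.036, 0.007, -0.009], [-0.038, 0.01, -0.006], [-0.04, 0.009, -0.008], [-0.04, -0.001, -0.012], [-0.042, -0.005, -0.01], [-0.042, 0.005, -0.012], [-0.042, 0.008, -0.007], [-0.043, 0.008, -0.012], [-0.044, 0.013, -0.007], [-0.045, 0.004, -0.011]]
top [294.38342415 226.29892133]
477 [[-0.038, -0.005, -0.013], [-0.04, 0.005, -0.014], [-0.04, -0.005, -0.009], [-0.04, -0.003, -0.011], [-0.041, -0.001, -0.014], [-0.041, 0.002, -0.014], [-0.041, -0.007, -0.008], [-0.041, 0.012, -0.009], [-0.041, 0.0, -0.012], [-0.041, 0.006, -0.013], [-0.044, 0.013, -0.009], [-0.045, 0.002, -0.012]]
205 173
```

View pics/s6.png

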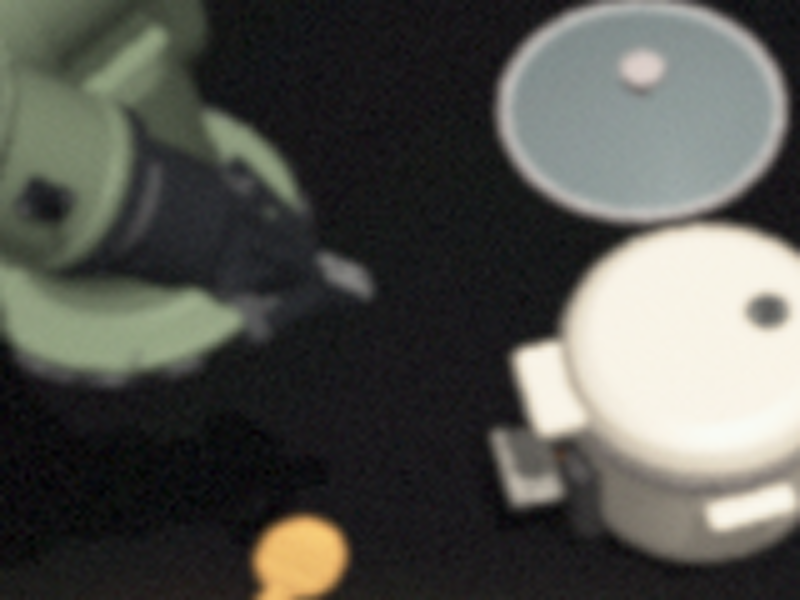

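```bash
python3 - <<'E'
from h import *
s=bot.observe();R=Rn.from_euler("xyz",s["tool_rot"]).as_matrix()
o=.036*R[:,0]
rows([W([-.21,0,.175])+o,W([-.16,0,.115])+o]+[W([-.137,0,z])+o for z in(.088,.079,.069,.063)])
for c in("scene","top"):
    P=cloud(c,bot.grab_frame(c)[1]);q=(P.reshape(-1,3)-s["position"])@R;q=q[(abs(q[:,1])<.1)&(abs(q[:,2])<.1)]
    for x in np.arange(-.16,-.03,.01):
        m=q[abs(q[:,0]-x)<.005];print(c,round(x,2),len(m),np.round([m.min(0)[1:],m.max(0)[1:]],3).tolist() if len(m) else "")
E
```

```text
clock 11.425 pos [ 0.3874 -0.0612  0.2966] R [[0.381, 0.798, -0.467], [0.512, -0.603, -0.612], [-0.77, -0.005, -0.638]] F [ 1.1  0.3 -0.4]
[ 0.397 -0.051  0.147] -> [0.3095 0.0043 0.2114]
[ 0.427 -0.011  0.087] -> [0.5047 0.0055 0.2108]
[0.441 0.007 0.06 ] -> [0.5934 0.0061 0.2096]
[0.441 0.007 0.051] -> [0.6107 0.0062 0.224 ]
[0.441 0.007 0.041] -> [0.63   0.0064 0.2399]
[0.441 0.007 0.035] -> [0.6415 0.0065 0.2495]
scene -0.16 26 [[0.019, -0.031], [0.042, 0.009]]
scene -0.15 44 [[0.011, -0.017], [0.046, 0.009]]
scene -0.14 78 [[-0.025, -0.022], [0.051, 0.005]]
scene -0.13 106 [[-0.055, -0.021], [0.064, 0.011]]
scene -0.12 91 [[-0.057, -0.02], [0.064, 0.011]]
scene -0.11 61 [[-0.048, -0.019], [0.053, 0.009]]
scene -0.1 58 [[-0.04, -0.017], [0.051, 0.017]]
scene -0.09 58 [[-0.031, -0.015], [0.042, 0.012]]
scene -0.08 28 [[-0.02, -0.015], [0.033, 0.01]]
scene -0.07 18 [[-0.007, -0.013], [0.017, -0.005]]
scene -0.06 26 [[-0.011, -0.013], [0.017, 0.005]]
scene -0.05 23 [[-0.013, -0.013], [0.017, 0.008]]
scene -0.04 13 [[-0.009, -0.012], [0.014, 0.007]]
top -0.16 12 [[-0.038, -0.037], [0.013, 0.002]]
top -0.15 49 [[-0.041, -0.019], [0.041, 0.005]]
top -0.14 114 [[-0.048, -0.025], [0.051, 0.003]]
top -0.13 167 [[-0.06, -0.024], [0.06, 0.01]]
top -0.12 128 [[-0.06, -0.022], [0.063, 0.009]]
top -0.11 92 [[-0.053, -0.022], [0.055, 0.009]]
top -0.1 75 [[-0.045, -0.02], [0.046, 0.007]]
top -0.09 122 [[-0.037, -0.018], [0.039, 0.011]]
top -0.08 51 [[-0.03, -0.018], [0.034, 0.004]]
top -0.07 29 [[-0.012, -0.015], [0.014, 0.004]]
top -0.06 31 [[-0.012, -0.016], [0.015, 0.003]]
top -0.05 26 [[-0.012, -0.015], [0.014, 0.005]]
top -0.04 12 [[-0.008, -0.015], [0.011, -0.007]]
```

Emit:
servo_tool(
  targets=[
    {"x": 0.1,"y": 0,"z": 0.1,"wx": 0,"wy": 0,"wz": 0},
    {"x": 0.2,"y": 0,"z": 0.18,"wx": 0,"wy": 0,"wz": 0},
    {"x": 0.31,"y": 0.004,"z": 0.21,"wx": 0,"wy": 0,"wz": 0},
    {"x": 0.4,"y": 0.005,"z": 0.21,"wx": 0,"wy": 0,"wz": 0},
    {"x": 0.5,"y": 0.006,"z": 0.21,"wx": 0,"wy": 0,"wz": 0},
    {"x": 0.55,"y": 0.006,"z": 0.21,"wx": 0,"wy": 0,"wz": 0},
    {"x": 0.59,"y": 0.006,"z": 0.21,"wx": 0,"wy": 0,"wz": 0},
    {"x": 0.59,"y": 0.006,"z": 0.21,"wx": 0,"wy": 0,"wz": 0},
  ],
)

```text
clock: 12.52
position: [0.4204, -0.007, 0.0593]
tool_rot: [-3.078, 0.912, 0.999]
force: [0.7, -0.3, -2.6]
grip_width: -0.0001
```

```bash
python3 - <<'E'
from h import *
s=bot.observe();R=Rn.from_euler("xyz",s["tool_rot"]).as_matrix();o=.036*R[:,0]
print("tip in cooker",np.round(RC.T@(s["position"]-o-C),4))
rows([W([-.137,0,z])+o for z in(.088,.079,.074,.069,.066,.063,.06)])
p,d=bot.grab_frame("scene"); cv2.imwrite("pics/s7.png",cv2.resize(p[140:240,190:320,::-1],(780,600),interpolation=cv2.INTER_CUBIC))
E
```

```text
tip in cooker [-0.1598  0.0059  0.0878]
clock 12.525 pos [ 0.4204 -0.007   0.0593] R [[0.331, 0.812, -0.48], [0.515, -0.582, -0.629], [-0.791, -0.039, -0.611]] F [ 0.7 -0.3 -2.6]
[0.439 0.008 0.06 ] -> [ 0.0337  0.0164 -0.0454]
[0.439 0.008 0.051] -> [ 0.0514  0.0172 -0.0316]
[0.439 0.008 0.046] -> [ 0.0613  0.0177 -0.024 ]
[0.439 0.008 0.041] -> [ 0.0712  0.0182 -0.0164]
[0.439 0.008 0.038] -> [ 0.0771  0.0185 -0.0118]
[0.439 0.008 0.035] -> [ 0.0831  0.0188 -0.0072]
[0.439 0.008 0.032] -> [ 0.089   0.0191 -0.0026]
```

View pics/s7.png

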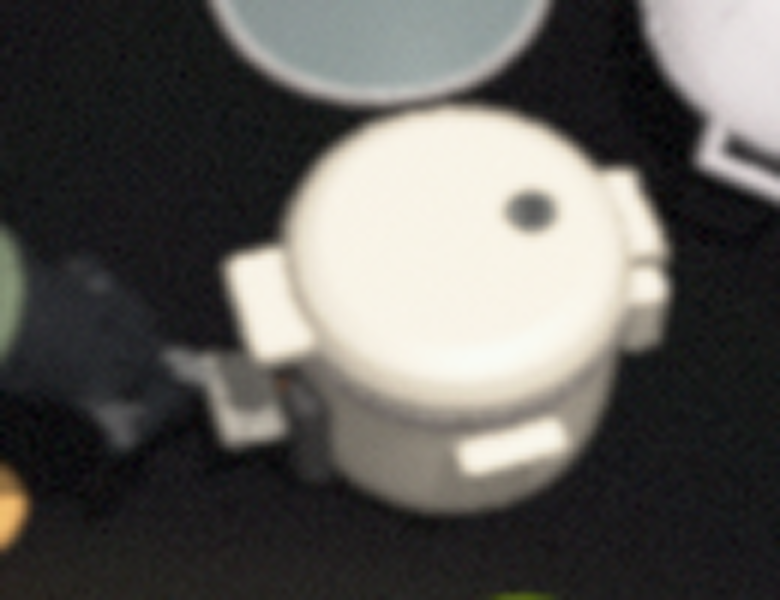

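Emit:
servo_tool(
  targets=[
    {"x": 0.0,"y": 0.005,"z": -0.035,"wx": 0,"wy": 0,"wz": 0},
    {"x": 0.034,"y": 0.016,"z": -0.045,"wx": 0,"wy": 0,"wz": 0},
    {"x": 0.034,"y": 0.016,"z": -0.045,"wx": 0,"wy": 0,"wz": 0},
    {"x": 0.034,"y": 0.016,"z": -0.045,"wx": 0,"wy": 0,"wz": 0},
  ],
)

```text
clock: 13.08
position: [0.4401, 0.0101, 0.0602]
tool_rot: [-3.079, 0.907, 1.001]
force: [0.7, -1.1, -0.4]
grip_width: -0.0
```

```bash
python3 - <<'E'
from h import *
s=bot.observe();R=Rn.from_euler("xyz",s["tool_rot"]).as_matrix();o=.036*R[:,0]
print(np.round(s["qpos"],2),"tip in cooker",np.round(RC.T@(s["position"]-o-C),4))
rows([W([-.138,0,z])+o for z in(.088,.079,.074,.069,.066,.063,.06)],lean(40,-1))
E
```

```text
[ 0.9   0.66 -0.7   2.36 -1.26  0.25  0.95] tip in cooker [-0.1344  0.0005  0.0886]
clock 13.075 pos [0.4401 0.0101 0.0602] R [[0.332, 0.814, -0.477], [0.519, -0.58, -0.628], [-0.788, -0.038, -0.615]] F [ 0.7 -1.1 -0.4]
[0.438 0.007 0.06 ] -> [-0.0045  0.0011  0.008 ]
[0.438 0.007 0.051] -> [0.0132 0.0019 0.0218]
[0.438 0.007 0.046] -> [0.023  0.0024 0.0295]
[0.438 0.007 0.041] -> [0.0329 0.0029 0.0372]
[0.438 0.007 0.038] -> [0.0388 0.0032 0.0418]
[0.438 0.007 0.035] -> [0.0447 0.0035 0.0464]
[0.438 0.007 0.032] -> [0.0506 0.0038 0.051 ]
turn [0.0001 0.0057 0.0079]
```

Emit:
servo_tool(
  targets=[
    {"x": 0.0,"y": 0.001,"z": 0.011,"wx": 0,"wy": 0,"wz": 0},
    {"x": 0.013,"y": 0.002,"z": 0.022,"wx": 0,"wy": 0,"wz": 0},
    {"x": 0.023,"y": 0.002,"z": 0.03,"wx": 0,"wy": 0,"wz": 0},
    {"x": 0.023,"y": 0.002,"z": 0.03,"wx": 0,"wy": 0,"wz": 0},
  ],
)

```text
clock: 13.58
position: [0.4382, 0.0068, 0.0452]
tool_rot: [-3.078, 0.906, 1.001]
force: [0.3, -3.0, 4.4]
grip_width: -0.0001
```

```bash
python3 - <<'E'
from h import *
s=bot.observe();R=Rn.from_euler("xyz",s["tool_rot"]).as_matrix();o=.036*R[:,0]
print(np.round(s["qpos"],3),"tip in cooker",np.round(RC.T@(s["position"]-o-C),4))
rows([W([-.138,0,z])+o for z in(.074,.069,.066,.063,.06)],lean(40,-1))
E
```

```text
[ 0.953  0.725 -0.752  2.365 -1.254  0.189  0.978] tip in cooker [-1.382e-01  1.000e-04  7.360e-02]
clock 13.575 pos [0.4382 0.0068 0.0452] R [[0.333, 0.813, -0.477], [0.519, -0.581, -0.627], [-0.787, -0.039, -0.615]] F [ 0.3 -3.   4.4]
[0.438 0.007 0.046] -> [-0.0005  0.0001 -0.0011]
[0.438 0.007 0.041] -> [0.0093 0.0006 0.0066]
[0.438 0.007 0.038] -> [0.0152 0.0009 0.0112]
[0.438 0.007 0.035] -> [0.0211 0.0012 0.0158]
[0.438 0.007 0.032] -> [0.027  0.0015 0.0204]
turn [-0.0001  0.0056  0.0079]
```

```bash
python3 - <<'E'
from h import *
for L in(34,31):
    R1=lean(L,-1);o=.036*R1[:,0]
    rows([W([-.139,0,z])+o for z in(.076,.07,.066,.063,.06,.057)],R1)
E
```

```text
clock 13.575 pos [0.4382 0.0068 0.0452] R [[0.333, 0.813, -0.477], [0.519, -0.581, -0.627], [-0.787, -0.039, -0.615]] F [ 0.3 -3.   4.4]
[0.438 0.003 0.046] -> [-0.0063  0.0043  0.004 ]
[0.438 0.003 0.04 ] -> [0.0055 0.0049 0.0133]
[0.438 0.003 0.036] -> [0.0134 0.0053 0.0194]
[0.438 0.003 0.033] -> [0.0193 0.0056 0.024 ]
[0.438 0.003 0.03 ] -> [0.0252 0.0059 0.0286]
[0.438 0.003 0.027] -> [0.0311 0.0062 0.0333]
turn [ 0.0003 -0.0111  0.0079]
clock 13.575 pos [0.4382 0.0068 0.0452] R [[0.333, 0.813, -0.477], [0.519, -0.581, -0.627], [-0.787, -0.039, -0.615]] F [ 0.3 -3.   4.4]
[0.437 0.002 0.045] -> [-0.0068  0.0043  0.0087]
[0.437 0.002 0.039] -> [0.005  0.0049 0.0179]
[0.437 0.002 0.035] -> [0.0129 0.0053 0.0241]
[0.437 0.002 0.032] -> [0.0188 0.0056 0.0287]
[0.437 0.002 0.029] -> [0.0247 0.0059 0.0333]
[0.437 0.002 0.026] -> [0.0306 0.0062 0.0379]
turn [ 0.0005 -0.0194  0.0079]
```

Emit:
servo_tool(
  targets=[
    {"x": -0.007,"y": 0.002,"z": 0.004,"wx": 0,"wy": -0.008,"wz": 0.004},
    {"x": -0.007,"y": 0.004,"z": 0.008,"wx": 0,"wy": -0.019,"wz": 0.008},
    {"x": 0.005,"y": 0.005,"z": 0.018,"wx": 0,"wy": -0.019,"wz": 0.008},
    {"x": 0.013,"y": 0.005,"z": 0.024,"wx": 0,"wy": -0.019,"wz": 0.008},
    {"x": 0.013,"y": 0.005,"z": 0.024,"wx": 0,"wy": -0.019,"wz": 0.008},
  ],
)

```text
clock: 14.2
position: [0.4392, -0.0032, 0.0415]
tool_rot: [-3.122, 1.029, 0.945]
force: [0.0, 3.1, 2.4]
grip_width: -0.0
```

```bash
python3 - <<'E'
from h import *
s=bot.observe();R=Rn.from_euler("xyz",s["tool_rot"]).as_matrix();o=.036*R[:,0]
print(np.round(s["qpos"],3),"tip in cooker",np.round(RC.T@(s["position"]-o-C),4))
rows([W([-.139,0,z])+o for z in(.066,.063,.06,.057,.054)])
lidfit()
for n in("scene",):
  for r in bot.trace(n,"lever_top")[:1]:
    q=((cloud(n,bot.grab_frame(n)[1])-C)@RC)[r["mask"]];q=q[q[:,2]>.03];print(len(q),np.polyfit(-q[:,0],q[:,2],1),np.median(q,0))
E
```

```text
[ 0.782  0.625 -0.632  2.37  -1.263  0.162  0.879] tip in cooker [-0.142  -0.0054  0.0723]
clock 14.2 pos [ 0.4392 -0.0032  0.0415] R [[0.302, 0.8, -0.518], [0.418, -0.599, -0.683], [-0.857, -0.01, -0.516]] F [0.  3.1 2.4]
[0.437 0.002 0.035] -> [ 0.0176 -0.0134  0.0018]
[0.437 0.002 0.032] -> [ 0.024  -0.0133  0.0056]
[0.437 0.002 0.029] -> [ 0.0304 -0.0132  0.0095]
[0.437 0.002 0.026] -> [ 0.0368 -0.0131  0.0134]
[0.437 0.002 0.023] -> [ 0.0433 -0.0131  0.0173]
scene 1132 slope [-0.    -0.001  0.19 ] angle from mean z -0.004 zmed 0.1895
top 1809 slope [-0.002 -0.003  0.19 ] angle from mean z -0.002 zmed 0.1899
107 [0.11301914 0.05347064] [-0.12950573 -0.0139418   0.06634621]
```

Emit:
servo_tool(
  targets=[
    {"x": -0.1,"y": 0,"z": 0,"wx": 0,"wy": 0,"wz": 0},
    {"x": -0.2,"y": 0,"z": 0,"wx": 0,"wy": 0,"wz": 0},
    {"x": -0.32,"y": 0,"z": 0,"wx": 0,"wy": 0,"wz": 0},
    {"x": -0.45,"y": 0,"z": 0,"wx": 0,"wy": 0,"wz": 0},
    {"x": -0.55,"y": 0.05,"z": 0,"wx": 0,"wy": 0,"wz": 0},
  ],
)

```text
clock: 15.02
position: [0.3876, -0.1083, 0.232]
tool_rot: [-3.126, 1.031, 0.939]
force: [1.9, -0.7, 0.2]
grip_width: -0.0
```

```bash
cat >> h.py <<'E'
def leanaz(deg,az,sgn=1):
    a=np.radians(deg);z=np.radians(az);x=np.array([-np.sin(a)*np.cos(z),-np.sin(a)*np.sin(z),-np.cos(a)])
    y=sgn*np.array([-np.sin(z),np.cos(z),0]);return np.c_[x,y,np.cross(x,y)]
def tcp(tip,R,o=.036): return W(tip)+o*R[:,0]
E
python3 - <<'E'
from h import *
print(np.round(bot.observe()["qpos"],2))
R1=leanaz(40,275)
print(R1.round(2))
# pre-pose: tip backed off 150 mm along tool
rows([tcp([-.14,0,.09],R1)-.17*R1[:,0]],R1)
lidfit()
E
```

```text
[ 0.71  0.15 -0.12  2.21 -0.7   0.89  0.42]
[[-0.06  1.    0.07]
 [ 0.64  0.09 -0.76]
 [-0.77  0.   -0.64]]
clock 15.025 pos [ 0.3876 -0.1083  0.232 ] R [[0.303, 0.799, -0.518], [0.415, -0.601, -0.683], [-0.858, -0.008, -0.514]] F [ 1.9 -0.7  0.2]
[ 0.433 -0.099  0.193] -> [ 0.1279  0.0772 -0.0234]
turn [-0.0956  0.0236 -0.0667]
scene 1135 slope [-0.001  0.002  0.19 ] angle from mean z -0.004 zmed 0.1896
top 1805 slope [-0.006  0.001  0.191] angle from mean z -0.0 zmed 0.1898
```

Emit:
servo_tool(
  targets=[
    {"x": 0.0,"y": 0.02,"z": -0.005,"wx": -0.024,"wy": 0.006,"wz": -0.017},
    {"x": 0.0,"y": 0.04,"z": -0.01,"wx": -0.048,"wy": 0.012,"wz": -0.033},
    {"x": 0.04,"y": 0.06,"z": -0.015,"wx": -0.072,"wy": 0.018,"wz": -0.05},
    {"x": 0.09,"y": 0.077,"z": -0.023,"wx": -0.096,"wy": 0.024,"wz": -0.067},
    {"x": 0.128,"y": 0.077,"z": -0.023,"wx": -0.096,"wy": 0.024,"wz": -0.067},
    {"x": 0.128,"y": 0.077,"z": -0.023,"wx": -0.096,"wy": 0.024,"wz": -0.067},
  ],
)

```text
clock: 15.88
position: [0.4347, -0.1014, 0.1927]
tool_rot: [3.138, 0.872, 1.654]
force: [-0.3, -0.2, 0.7]
grip_width: 0.0005
```

```bash
python3 - <<'E'
from h import *
s=bot.observe();R=Rn.from_euler("xyz",s["tool_rot"]).as_matrix();R1=leanaz(40,275)
print(np.round(s["qpos"],3),"tip in cooker",np.round(RC.T@(s["position"]-.036*R[:,0]-C),4))
rows([tcp([-.14,0,.09],R)-.05*R[:,0],tcp([-.14,0,.09],R),tcp([-.14,0,.08],R)],R1)
E
```

```text
[ 0.686  0.542 -0.215  1.833 -0.497  1.228  0.845] tip in cooker [-0.2215 -0.0764  0.2203]
clock 15.875 pos [ 0.4347 -0.1014  0.1927] R [[-0.054, 0.996, 0.068], [0.641, 0.087, -0.762], [-0.765, 0.003, -0.643]] F [-0.3 -0.2  0.7]
[ 0.426 -0.022  0.101] -> [ 0.3039 -0.0052 -0.0041]
[0.423 0.01  0.062] -> [ 0.4289 -0.0052 -0.0041]
[0.423 0.01  0.052] -> [ 0.4481 -0.0053  0.012 ]
turn [ 0.0002 -0.0001 -0.0004]
```

Emit:
servo_tool(
  targets=[
    {"x": 0.12,"y": -0.005,"z": -0.004,"wx": 0,"wy": 0,"wz": 0},
    {"x": 0.24,"y": -0.005,"z": -0.004,"wx": 0,"wy": 0,"wz": 0},
    {"x": 0.33,"y": -0.005,"z": -0.004,"wx": 0,"wy": 0,"wz": 0},
    {"x": 0.4,"y": -0.005,"z": -0.004,"wx": 0,"wy": 0,"wz": 0},
    {"x": 0.43,"y": -0.005,"z": -0.004,"wx": 0,"wy": 0,"wz": 0},
    {"x": 0.43,"y": -0.005,"z": -0.004,"wx": 0,"wy": 0,"wz": 0},
  ],
)

```text
clock: 16.62
position: [0.4232, 0.0095, 0.0625]
tool_rot: [3.138, 0.872, 1.654]
force: [0.4, -0.3, 0.8]
grip_width: 0.0002
```

```bash
cat >chk.py <<'E'
from h import *
s=bot.observe();R=Rn.from_euler("xyz",s["tool_rot"]).as_matrix()
print(np.round(s["qpos"],3),"tip in cooker",np.round(RC.T@(s["position"]-.036*R[:,0]-C),4))
rows([tcp([-.14,0,z],R) for z in(.08,.074,.07,.066,.063,.06,.057)])
E
python3 chk.py
```

```text
[ 0.583  0.695 -0.312  2.06  -0.625  0.812  0.926] tip in cooker [-1.402e-01 -1.000e-04  9.000e-02]
clock 16.625 pos [0.4232 0.0095 0.0625] R [[-0.053, 0.996, 0.067], [0.641, 0.086, -0.763], [-0.766, 0.003, -0.643]] F [ 0.4 -0.3  0.8]
[0.423 0.01  0.052] -> [0.0195 0.0002 0.0157]
[0.423 0.01  0.046] -> [0.031  0.0001 0.0254]
[0.423 0.01  0.042] -> [0.0387 0.0001 0.0318]
[0.423 0.01  0.038] -> [0.0463 0.0001 0.0383]
[0.423 0.01  0.035] -> [0.0521 0.0001 0.0431]
[0.423 0.01  0.032] -> [0.0578 0.0001 0.0479]
[0.423 0.01  0.029] -> [0.0635 0.     0.0527]
```

Emit:
servo_tool(
  targets=[
    {"x": 0.02,"y": 0,"z": 0.016,"wx": 0,"wy": 0,"wz": 0},
    {"x": 0.031,"y": 0,"z": 0.025,"wx": 0,"wy": 0,"wz": 0},
    {"x": 0.039,"y": 0,"z": 0.032,"wx": 0,"wy": 0,"wz": 0},
    {"x": 0.046,"y": 0,"z": 0.038,"wx": 0,"wy": 0,"wz": 0},
    {"x": 0.046,"y": 0,"z": 0.038,"wx": 0,"wy": 0,"wz": 0},
  ],
)

```text
clock: 17.25
position: [0.4231, 0.0098, 0.0384]
tool_rot: [3.138, 0.872, 1.654]
force: [0.2, 0.2, -0.2]
grip_width: -0.0003
```

```bash
python3 chk.py
```

```text
[ 0.586  0.744 -0.316  2.061 -0.631  0.768  0.953] tip in cooker [-1.40e-01  1.00e-04  6.59e-02]
clock 17.25 pos [0.4231 0.0098 0.0384] R [[-0.053, 0.996, 0.067], [0.641, 0.086, -0.763], [-0.766, 0.002, -0.643]] F [ 0.2  0.2 -0.2]
[0.423 0.01  0.052] -> [-0.027   0.0003 -0.0225]
[0.423 0.01  0.046] -> [-0.0155  0.0003 -0.0128]
[0.423 0.01  0.042] -> [-0.0079  0.0003 -0.0064]
[0.423 0.01  0.038] -> [-0.0002  0.0003  0.    ]
[0.423 0.01  0.035] -> [0.0055 0.0003 0.0049]
[0.423 0.01  0.032] -> [0.0113 0.0002 0.0097]
[0.423 0.01  0.029] -> [0.017  0.0002 0.0145]
```

Emit:
servo_tool(
  targets=[
    {"x": 0.006,"y": 0,"z": 0.005,"wx": 0,"wy": 0,"wz": 0},
    {"x": 0.006,"y": 0,"z": 0.005,"wx": 0,"wy": 0,"wz": 0},
  ],
)

```text
clock: 17.5
position: [0.4232, 0.0098, 0.0352]
tool_rot: [3.138, 0.872, 1.654]
force: [0.5, 0.9, 0.7]
grip_width: 0.0001
```

```bash
python3 chk.py; python3 - <<'E'
from h import *
for n in("scene","top"):
  im,d=bot.grab_frame(n);Q=(cloud(n,d)-C)@RC
  m=(Q[...,0]<-.118)&(Q[...,0]>-.158)&(abs(Q[...,1])<.032)&(Q[...,2]>.035)&(Q[...,2]<.085);q=Q[m];
  if len(q)>10: print(n,len(q),np.polyfit(-q[:,0]-.106,q[:,2],1),np.median(q,0).round(3))
  if n=="scene": cv2.imwrite("pics/s8.png",cv2.resize(im[140:240,190:320,::-1],(780,600),interpolation=cv2.INTER_CUBIC))
E
```

```text
[ 0.586  0.751 -0.317  2.061 -0.632  0.762  0.957] tip in cooker [-1.40e-01  1.00e-04  6.27e-02]
clock 17.5 pos [0.4232 0.0098 0.0352] R [[-0.053, 0.996, 0.067], [0.641, 0.086, -0.763], [-0.766, 0.002, -0.643]] F [0.5 0.9 0.7]
[0.423 0.01  0.052] -> [-0.0333  0.0002 -0.0276]
[0.423 0.01  0.046] -> [-0.0218  0.0002 -0.0179]
[0.423 0.01  0.042] -> [-0.0141  0.0002 -0.0115]
[0.423 0.01  0.038] -> [-0.0065  0.0002 -0.0051]
[0.423 0.01  0.035] -> [-0.0007  0.0001 -0.0003]
[0.423 0.01  0.032] -> [0.005  0.0001 0.0046]
[0.423 0.01  0.029] -> [0.0108 0.0001 0.0094]
scene 73 [0.06104488 0.06051198] [-0.128  0.002  0.06 ]
top 110 [0.16684015 0.05843265] [-0.138  0.01   0.061]
```

View pics/s8.png

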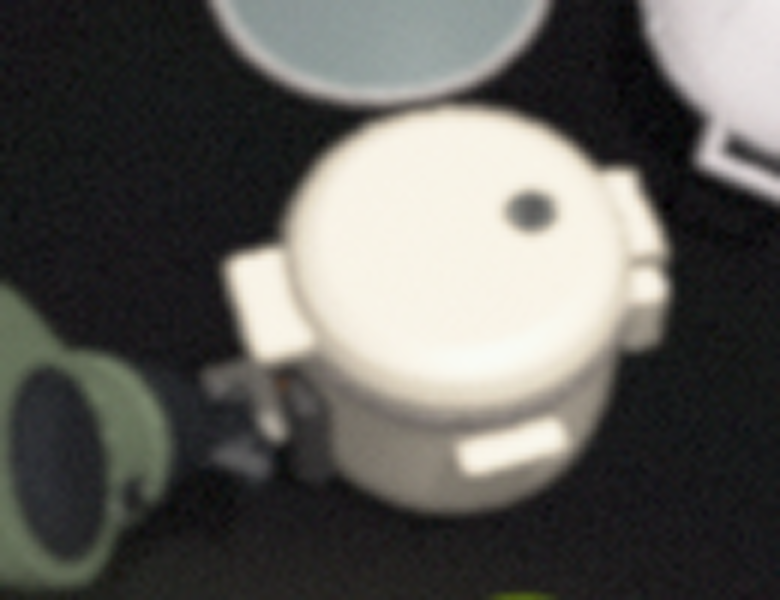

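Emit:
servo_tool(
  targets=[
    {"x": 0.006,"y": 0,"z": 0.005,"wx": 0,"wy": 0,"wz": 0},
    {"x": 0.006,"y": 0,"z": 0.005,"wx": 0,"wy": 0,"wz": 0},
  ],
)

```text
clock: 17.85
position: [0.4234, 0.0101, 0.0334]
tool_rot: [3.137, 0.87, 1.653]
force: [-4.6, -7.4, 33.0]
grip_width: -0.0003
```

At the hard stop (33 N). Back off along the tool axis and verify.

Emit:
servo_tool(
  targets=[
    {"x": -0.01,"y": 0,"z": 0,"wx": 0,"wy": 0,"wz": 0},
    {"x": -0.06,"y": 0,"z": 0,"wx": 0,"wy": 0,"wz": 0},
    {"x": -0.18,"y": 0,"z": 0,"wx": 0,"wy": 0,"wz": 0},
    {"x": -0.32,"y": 0,"z": 0,"wx": 0,"wy": 0,"wz": 0},
    {"x": -0.47,"y": 0,"z": 0,"wx": 0,"wy": 0,"wz": 0},
    {"x": -0.47,"y": 0,"z": 0,"wx": 0,"wy": 0,"wz": 0},
  ],
)

```text
clock: 18.6
position: [0.4347, -0.114, 0.1792]
tool_rot: [3.132, 0.875, 1.646]
force: [0.8, -0.0, -1.0]
grip_width: -0.0002
```

```bash
python3 - <<'E'
from h import *
lidfit()
for n in("scene","top"):
  z0=np.load(f"{n}0.npz");im,d=bot.grab_frame(n)
  for lab,dd in(("before",z0["d"]),("after",d)):
    Q=(cloud(n,dd)-C)@RC
    m=(Q[...,0]<-.130)&(Q[...,0]>-.151)&(abs(Q[...,1])<.027)&(Q[...,2]>.03)&(Q[...,2]<.09);q=Q[m]
    print(n,lab,len(q),"lever slope",np.polyfit(-q[:,0]-.142,q[:,2],1).round(3))
  P0=cloud(n,z0["d"]);P=cloud(n,d)
  for k in("pinch_bowl","dish","strainer","measure","kawali","glass_lid","rice_paddle"):
    try: m=np.load(f"m_{n}_{k}.npy");print(k,np.nanmedian(abs(P[m]-P0[m]),0).round(3),end=" ")
    except FileNotFoundError: pass
  print()
  if n=="scene": cv2.imwrite("pics/s9.png",cv2.resize(im[140:240,190:320,::-1],(780,600),interpolation=cv2.INTER_CUBIC))
print(bot.observe()["force"],bot.observe()["clock"])
E
```

```text
scene 1133 slope [-0.002 -0.002  0.19 ] angle from mean z -0.004 zmed 0.1896
top 1796 slope [-0.004  0.001  0.19 ] angle from mean z -0.001 zmed 0.1898
scene before 75 lever slope [0.202 0.071]
scene after 70 lever slope [-0.139  0.058]
pinch_bowl [0.    0.001 0.002] dish [0.001 0.    0.002] strainer [0.    0.    0.002] measure [0.001 0.    0.002] kawali [0.001 0.002 0.003] glass_lid [0.001 0.002 0.002] 
top before 111 lever slope [0.201 0.072]
top after 107 lever slope [-0.207  0.058]
pinch_bowl [0.001 0.    0.003] dish [0.026 0.181 0.59 ] strainer [0.001 0.001 0.003] measure [0.074 0.172 0.51 ] kawali [0.001 0.001 0.003] glass_lid [0.    0.001 0.003] rice_paddle [0.    0.    0.003] 
[0.34947923 0.68224079 0.46367529] 18.8
```

View pics/s9.png

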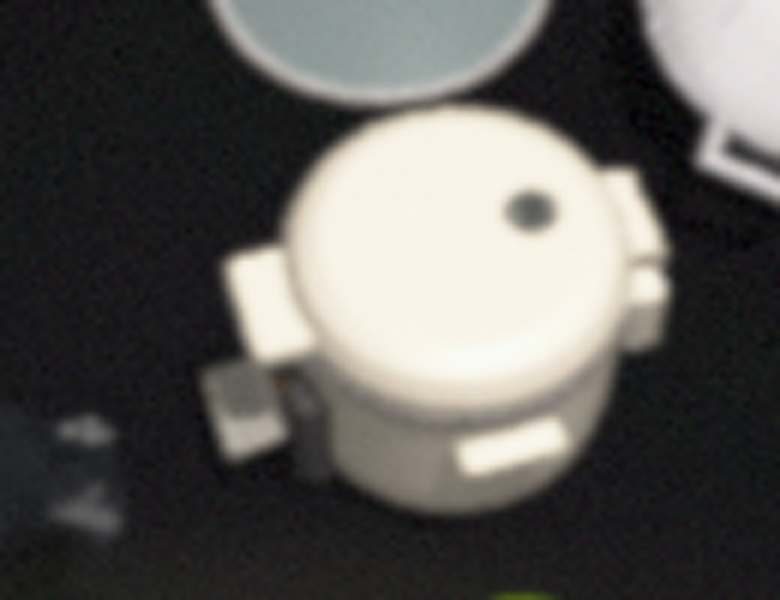

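```bash
python3 -c "
from workcell import bot
print(bot.job_done())"
```

```text
the job is handed in; nothing more can be done
None
```

The lid is shut flush on the rim and the cook lever is fully down and staying down. I handed the job in at about 18.8 s of the 43 s allowed; it reports no verdict.

**What I did:** I swung the lid down from about 1.11 rad with the shut fingertips until it bottomed, at about 41 N. I then pushed the lever to its hard stop, at about 33 N, with the tool leaned 40° away from the cooker, and backed clear.

**Last checks, with the arm withdrawn:**
- **Lid:** the angle fits as 0.00 rad within 0.006 in both cameras, with the lid top at 0.190 m.
- **Lever:** the paddle slope went from +0.20 to −0.21 rad in the top view, and its face dropped 13–14 mm. The scene view gave a slope of −0.14 with the same drop, so I trusted the top view and the drop.
- **Bystanders:** the scene camera shows six of them unchanged within 3 mm. It never picked out the rice paddle, which the top camera shows unmoved.
- **Cooker:** I did not re-measure where it stands, but the lid and lever fits still match its starting pose.
- **Contact:** nothing touches the robot, and the wrist force is about 0 N.

**What disagreed:**
- **Fingertip position:** the real fingertips sat about 36 mm behind the reported TCP. I found this in the images and corrected for it.
- **First lever attempt:** leaning straight away from the front panel ran joints 5 and 6 to their range limits. Joint 5 read −1.263 against a limit of −1.26, which may count against the run. I pulled back and re-approached from the side with plenty of margin.
- **Top view of dish and measure:** that comparison was way off, most likely because the arm was blocking the view. The scene camera shows both unmoved.

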